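# Load the centrifuge insert tray in balance

## Task

Load the four-compartment carrying tray for the centrifuge: stand the two full-height four-hole tube inserts and the two one-hole tube inserts upright on its floor, one in each compartment, with the two of a kind diagonally opposite each other so that the load is balanced. Leave the two-hole insert, the short four-hole insert, the tube rack and the jar standing where they are.

Things in the scene. Friction and masses are not known exactly. Their poses are not given: they have to be found in the camera images.
- tray: square open aluminium tray, 172 x 172 mm outside and 28 mm high, walls and floor 4 mm thick, with one cross wall each way (4 mm thick, as high as the rim) making four compartments of 80 x 80 mm, centred 42 mm from the tray's middle in its x and in its y (x and y run parallel to the walls). Loose, 0.9 kg. Origin: middle of its underside, on the bench; the compartment floors lie 4 mm above it.
- four_hole_a: plain light grey plastic cylinder standing upright, 50 mm diameter, 60 mm tall, 85 to 170 g, four round tube holes of 14 mm in a square on its top. Origin: centre of its underside; z is its axis, pointing up; yaw has no meaning for gripping. One of two alike; goes into the tray.
- four_hole_b: plain light grey plastic cylinder standing upright, 50 mm diameter, 60 mm tall, 85 to 170 g, four round tube holes of 14 mm in a square on its top. Origin: centre of its underside; z is its axis, pointing up; yaw has no meaning for gripping. One of two alike; goes into the tray.
- one_hole_a: plain light grey plastic cylinder standing upright, 50 mm diameter, 60 mm tall, 70 to 140 g, one large tube hole of 31 mm in the middle of its top, wall 9.5 mm thick, open to 12 mm above the underside. Origin: centre of its underside; z is its axis, pointing up; yaw has no meaning for gripping. One of two alike; goes into the tray.
- one_hole_b: plain light grey plastic cylinder standing upright, 50 mm diameter, 60 mm tall, 70 to 140 g, one large tube hole of 31 mm in the middle of its top, wall 9.5 mm thick, open to 12 mm above the underside. Origin: centre of its underside; z is its axis, pointing up; yaw has no meaning for gripping. One of two alike; goes into the tray.
- two_hole: plain light grey plastic cylinder standing upright, 50 mm diameter, 60 mm tall, 120 g, two round tube holes of 19 mm side by side on its top. Origin: centre of its underside; z is its axis, pointing up; yaw has no meaning for gripping. A look-alike that stays on the bench.
- short_four_hole: plain light grey plastic cylinder standing upright, 50 mm diameter, 30 mm tall, 60 g, four round tube holes of 14 mm in a square on its top. Origin: centre of its underside; z is its axis, pointing up; yaw has no meaning for gripping. A look-alike, half as tall as the others, that stays on the bench.
- tube_rack: yellow tube rack on black legs, 90 mm (its x) by 200 mm (its y), top plate 56 mm high, holding six capped tubes with orange caps up to 84 mm high; loose, stands on the bench beyond the tray. Origin: centre of its underside.
- jar: translucent whitish specimen jar with a white lid, 64 mm diameter, 75 mm tall, loose, on the bench beyond the tray. Origin: centre of its underside.
There are look-alikes about, which are no part of the job. Leave any orange look-alike of the one_hole_a alone.

How it is judged (in metres and radians):
At the end, for the whole second after the job is handed in: Four-hole pair (60 mm tall) on one diagonal of compartments, one-hole pair on the other: each standing on the floor (10 mm), tilt < 0.12 rad, at rest; tray level on the bench; two-hole and short inserts, rack and jar within 30 mm of their start, tilt < 0.25 rad ((((x of four_hole_a in the frame of tray between 0.015 and 0.07 m and y of four_hole_a in the frame of tray between 0.015 and 0.07 m and x of four_hole_b in the frame of tray between -0.07 and -0.015 m and y of four_hole_b in the frame of tray between -0.07 and -0.015 m) and (x of one_hole_a in the frame of tray between 0.015 and 0.07 m and y of one_hole_a in the frame of tray between -0.07 and -0.015 m and x of one_hole_b in the frame of tray between -0.07 and -0.015 m and y of one_hole_b in the frame of tray between 0.015 and 0.07 m)) or ((x of four_hole_a in the frame of tray between 0.015 and 0.07 m and y of four_hole_a in the frame of tray between 0.015 and 0.07 m and x of four_hole_b in the frame of tray between -0.07 and -0.015 m and y of four_hole_b in the frame of tray between -0.07 and -0.015 m) and (x of one_hole_a in the frame of tray between -0.07 and -0.015 m and y of one_hole_a in the frame of tray between 0.015 and 0.07 m and x of one_hole_b in the frame of tray between 0.015 and 0.07 m and y of one_hole_b in the frame of tray between -0.07 and -0.015 m)) or ((x of four_hole_a in the frame of tray between -0.07 and -0.015 m and y of four_hole_a in the frame of tray between -0.07 and -0.015 m and x of four_hole_b in the frame of tray between 0.015 and 0.07 m and y of four_hole_b in the frame of tray between 0.015 and 0.07 m) and (x of one_hole_a in the frame of tray between 0.015 and 0.07 m and y of one_hole_a in the frame of tray between -0.07 and -0.015 m and x of one_hole_b in the frame of tray between -0.07 and -0.015 m and y of one_hole_b in the frame of tray between 0.015 and 0.07 m)) or ((x of four_hole_a in the frame of tray between -0.07 and -0.015 m and y of four_hole_a in the frame of tray between -0.07 and -0.015 m and x of four_hole_b in the frame of tray between 0.015 and 0.07 m and y of four_hole_b in the frame of tray between 0.015 and 0.07 m) and (x of one_hole_a in the frame of tray between -0.07 and -0.015 m and y of one_hole_a in the frame of tray between 0.015 and 0.07 m and x of one_hole_b in the frame of tray between 0.015 and 0.07 m and y of one_hole_b in the frame of tray between -0.07 and -0.015 m)) or ((x of four_hole_a in the frame of tray between 0.015 and 0.07 m and y of four_hole_a in the frame of tray between -0.07 and -0.015 m and x of four_hole_b in the frame of tray between -0.07 and -0.015 m and y of four_hole_b in the frame of tray between 0.015 and 0.07 m) and (x of one_hole_a in the frame of tray between 0.015 and 0.07 m and y of one_hole_a in the frame of tray between 0.015 and 0.07 m and x of one_hole_b in the frame of tray between -0.07 and -0.015 m and y of one_hole_b in the frame of tray between -0.07 and -0.015 m)) or ((x of four_hole_a in the frame of tray between 0.015 and 0.07 m and y of four_hole_a in the frame of tray between -0.07 and -0.015 m and x of four_hole_b in the frame of tray between -0.07 and -0.015 m and y of four_hole_b in the frame of tray between 0.015 and 0.07 m) and (x of one_hole_a in the frame of tray between -0.07 and -0.015 m and y of one_hole_a in the frame of tray between -0.07 and -0.015 m and x of one_hole_b in the frame of tray between 0.015 and 0.07 m and y of one_hole_b in the frame of tray between 0.015 and 0.07 m)) or ((x of four_hole_a in the frame of tray between -0.07 and -0.015 m and y of four_hole_a in the frame of tray between 0.015 and 0.07 m and x of four_hole_b in the frame of tray between 0.015 and 0.07 m and y of four_hole_b in the frame of tray between -0.07 and -0.015 m) and (x of one_hole_a in the frame of tray between 0.015 and 0.07 m and y of one_hole_a in the frame of tray between 0.015 and 0.07 m and x of one_hole_b in the frame of tray between -0.07 and -0.015 m and y of one_hole_b in the frame of tray between -0.07 and -0.015 m)) or ((x of four_hole_a in the frame of tray between -0.07 and -0.015 m and y of four_hole_a in the frame of tray between 0.015 and 0.07 m and x of four_hole_b in the frame of tray between 0.015 and 0.07 m and y of four_hole_b in the frame of tray between -0.07 and -0.015 m) and (x of one_hole_a in the frame of tray between -0.07 and -0.015 m and y of one_hole_a in the frame of tray between -0.07 and -0.015 m and x of one_hole_b in the frame of tray between 0.015 and 0.07 m and y of one_hole_b in the frame of tray between 0.015 and 0.07 m))) and z of four_hole_a in the frame of tray between -0.002 and 0.01 m and angle between each of four_hole_a, four_hole_b, one_hole_a, one_hole_b's own z axis and vertical below 0.12 rad and linear speed of each of four_hole_a, four_hole_b, one_hole_a, one_hole_b, tray below 0.02 m/s and z of four_hole_b in the frame of tray between -0.002 and 0.01 m and z of one_hole_a in the frame of tray between -0.002 and 0.01 m and z of one_hole_b in the frame of tray between -0.002 and 0.01 m and angle between tray's own z axis and vertical below 0.05 rad and height (world z) of tray below 0.01 m and distance of each of two_hole, short_four_hole, tube_rack, jar from where it was at the start of the episode below 0.03 m and angle between each of two_hole, short_four_hole, tube_rack, jar's own z axis and vertical below 0.25 rad); the robot touches nothing.
It fails at once if the two-hole insert is moved from its place (over 30 mm) or tipped (over 0.25 rad) (distance of two_hole from where it was at the start of the episode above 0.03 m or angle between two_hole's own z axis and vertical above 0.25 rad).
It fails at once if the short four-hole insert is moved from its place (over 30 mm) or tipped (over 0.25 rad) (distance of short_four_hole from where it was at the start of the episode above 0.03 m or angle between short_four_hole's own z axis and vertical above 0.25 rad).
It fails at once if the tube rack is moved from its place (over 30 mm) or tipped (over 0.25 rad) (distance of tube_rack from where it was at the start of the episode above 0.03 m or angle between tube_rack's own z axis and vertical above 0.25 rad).
It fails at once if the jar is moved from its place (over 30 mm) or tipped (over 0.25 rad) (distance of jar from where it was at the start of the episode above 0.03 m or angle between jar's own z axis and vertical above 0.25 rad).
It also fails if it takes over 104 s, if anything falls off the work surface, if the arm or the gripper's body presses on something with over 40 N, if the wrist force passes 120 N, or if a joint passes its speed limit or range.

## Robot

A 6-joint arm with a two-finger parallel gripper is mounted at the origin on the work surface. World frame = base frame: x ahead of the robot, y to its left, z up, the work surface at z = 0. Lengths are in mm, angles in rad, forces in N, time in s.
With the tool pointing down it reaches from about 350 to 975 mm from the base axis. Payload 7.1 kg.
Tool frame: the origin (TCP) lies between the finger pads; the fingertips stand 14 mm ahead of it and the grasp point (between the pads) lies 5 mm behind it; z points along the fingers, y is the direction in which the jaws open and shut (so a half turn about z gives the same grasp; the last joint's range is limited). The gripper opens to 88 mm and grips with 3 to 60 N. Pads are 20 mm wide; open, the fingers measure 115 mm over their backs; the gripper's body (75 mm by 178 mm) begins 61 mm behind the grasp point.
Start: joints at [1.221, 0.423, 1.63, -0, 1.089, -0.019], TCP at [202.968, 591.108, 236.675] pointing down, gripper open.
Joint ranges: [-3, 3], [-0.9, 2.11], [0.09, 2.58], [-1.31, 4.45], [0.11, 2.69], [-2.54, 2.54]. Speed limits (rad/s): [2.39, 2.39, 3.01, 3.14, 3.14, 3.14].

## Interface

Orientations are given as a rotation vector (axis times angle).
In Python, from workcell import get_obs, get_image, calibration, close_job, regions_of, place_of gives the robot as it stands.
- The arm moves only by the tool move_arm, never from a script. Its argument "deltas" is a list of rows, each a list of 5 numbers: the closure in counts, from 0 (fully open) to 255 (shut), then the shift along the tool's x, y, z in m, then the turn about the tool's z in rad. In form: [[grip, x, y, z, roll], ...]. A call has 1 to 5 rows; each row is the pose to reach, as a shift and turn from the pose commanded when the call began, along the tool's axes at that moment; what a row does not reach only later rows make up. A row lasts 1/12 s, in which the tool goes at most 41.7 mm and 7.16 degrees, less where a joint would pass 70% of its speed; a pose out of reach is approached as far as the arm can. A call with a gripper value outside its range is refused whole. The fingers move at their own pace and stop on an object; the grip force is fixed at half the most. Time passes only in rows, so rows that repeat a pose let the fingers close. It gives the time, the measured TCP pose, the force and the opening at its end, in the units of the state.
- get_obs(): the state, without advancing time (a new reading comes with each control period).
- get_image(name): name is "scene" or "top"; returns the picture (480x640x3 uint8, blue, green, red); there is no depth.
- calibration(name): a dict with "intrinsics" (3x3 intrinsics, pixels), "distortion" ([k1, k2, p1, p2, k3] as OpenCV has them; the pictures are not rectified), "world_to_cam" (4x4, takes a point from world to camera coordinates). Camera axes: x right, y down, z forward; pixel columns grow to the right and rows downward; lengths in mm; the calibration is good to about 2 mm. A picture is of the moment at which its call begins. calibration takes no time and is no camera call.
- close_job(): hands the job in, once; it reports no verdict.
Trained networks look in the newest picture that a camera, given by its name, has taken for a name from the list of things; names that differ only in an ending like _2 or _b are one class to them, and where a whole thing is asked for, a point or a joint stands for the part that bears it (a point fixed in the world has none). Each returns a list of dicts, best first, with "conf" (0 to 1); they miss things now and then, are a little off and sometimes report something else, mostly with a low value. They report only what shows in the picture. A call takes as long as a camera call. They do not tell look-alikes from the thing itself.
- regions_of(camera, name): "region" (480x640 bool, what is visible of it).
- place_of(camera, name): "location" ([x, y, z] in mm, in world coordinates, good to about 4 mm: a listed point, or the origin of a listed thing).
The state is a dict: "t": time; "qpos": joint angles; "qvel": joint speeds; "joint_torque": joint torques, N m; "ee_pos": TCP position; "orientation": TCP orientation; "ft_force": force on the tool from outside, world axes, zero at the start; "moment": the same for the moment, N m; "width": finger opening in mm.
Only numpy, scipy, OpenCV 4.12 (cv2) and the standard library are available. Lean on these libraries where they do the work, as an engineer would, in place of code of your own. Each camera call takes 0.05 s, during which the arm holds its last target.

## Working session

There is one attempt and no reset: what is moved stays moved. The work goes in short steps, Python scripts to look and compute and a tool call to move; the robot and the scene stay as the last step left them, time stands still between calls to the robot, and variables do not carry over. Pictures are saved under pics/ and viewed, and the job is handed in when it is done.

Besides the shell and the picture viewer there is one more tool, called after ">>>" by a JSON object that holds its "name" and its "arguments". move_arm: Moves the arm, as the interface text tells. Its arguments: {"type":"object","properties":{"deltas":{"type":"array","items":{"type":"array","items":{"type":"number"}}}},"required":["deltas"]}

```bash
mkdir -p pics; ls; python3 - <<'E'
from workcell import *
import cv2,numpy as np
o=get_obs(); print(o['t'],o['ee_pos'],o['orientation'],o['width'])
for c in ('scene','top'):
    cv2.imwrite(f'pics/{c}0.png',get_image(c))
    k=calibration(c); print(c,np.round(k['intrinsics'],1).tolist(),k['distortion'],np.round(k['world_to_cam'],3).tolist())
print(get_obs()['t'])
E
```

```text
pics
0.0 [202.78276169 590.63001647 235.92184255] [-5.17229262e-01 -3.09840699e+00  2.30954782e-03] 87.87256557839828
scene [[514.1, 0.0, 322.1], [0.0, 514.1, 238.1], [0.0, 0.0, 1.0]] [-0.03551555  0.          0.          0.          0.        ] [[0.02, 1.0, 0.001, -9.444], [0.828, -0.016, -0.56, -455.104], [-0.56, 0.012, -0.828, 1623.954], [0.0, 0.0, 0.0, 1.0]]
top [[434.2, 0.0, 318.9], [0.0, 434.2, 237.4], [0.0, 0.0, 1.0]] [0.00530381 0.         0.         0.         0.        ] [[0.015, -0.999, 0.028, -7.584], [-0.997, -0.017, -0.078, 600.472], [0.078, -0.027, -0.997, 824.48], [0.0, 0.0, 0.0, 1.0]]
0.1
```

View pics/scene0.png

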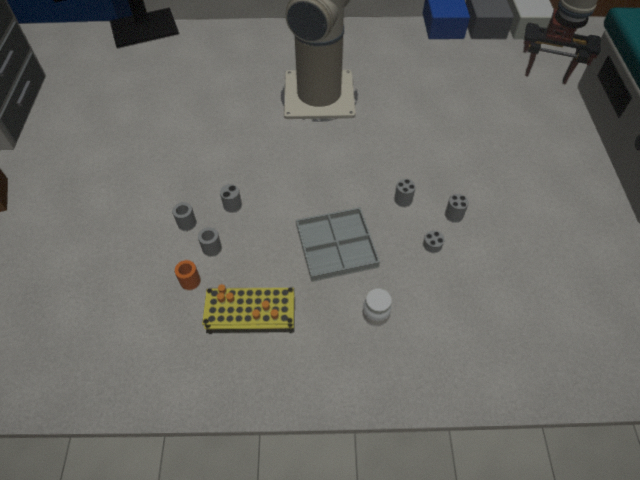

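View pics/top0.png

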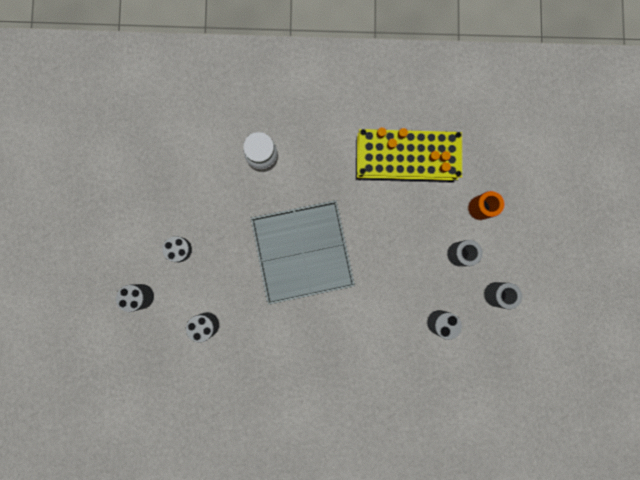

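The pictures show these things (top view, pixel column and row):
- **Four-hole, tall:** (130,297) and (200,327).
- **Short four-hole:** (177,249).
- **One-hole:** (468,253) and (508,295), with the orange look-alike at (488,205).
- **Two-hole:** (447,324).
- **Tray:** about (303,252), turned by roughly 10°.

Next I measure each of these.

```bash
cat > h.py <<'E'
from workcell import *
import cv2,numpy as np
def ray(c,uv):
    k=calibration(c); K=np.array(k['intrinsics']);d=np.array(k['distortion']);T=np.array(k['world_to_cam'])
    p=cv2.undistortPoints(np.array(uv,float).reshape(-1,1,2),K,d).reshape(-1,2)
    r=np.c_[p,np.ones(len(p))]@T[:3,:3]; o=-T[:3,:3].T@T[:3,3]
    return o,r
def p2w(c,uv,z):
    o,r=ray(c,uv); return o+r*((z-o[2])/r[:,2])[:,None]
def w2p(c,P):
    k=calibration(c); T=np.array(k['world_to_cam'])
    return cv2.projectPoints(np.array(P,float).reshape(-1,1,3),cv2.Rodrigues(T[:3,:3])[0],T[:3,3],np.array(k['intrinsics']),np.array(k['distortion']))[0].reshape(-1,2)
E
python3 - <<'E'
from h import *
for c in ('top','scene'):
    get_image(c)
    for n in ('four_hole_a','one_hole_a','two_hole','short_four_hole','tray'):
        print(c,n,[(np.round(d['location'],0).tolist(),round(d['conf'],2)) for d in place_of(c,n)])
im=get_image('top')
for i,(x0,y0) in enumerate([(100,230),(410,180)]):
    cv2.imwrite(f'pics/topz{i}.png',cv2.resize(im[y0:y0+125,x0:x0+130],None,fx=6,fy=4.8 if 0 else 4.7))
r=regions_of('top','tray')[0]; print(r['conf'])
cs=max(cv2.findContours(r['region'].astype(np.uint8),0,2)[0],key=cv2.contourArea)
b=cv2.minAreaRect(cs); print(b, np.round(p2w('top',cv2.boxPoints(b),28),1).tolist())
print(get_obs()['t'])
E
```

```text
top four_hole_a [([481.0, 352.0, -0.0], 0.9), ([431.0, 221.0, -0.0], 0.72)]
top one_hole_a [([666.0, -319.0, -4.0], 0.73), ([493.0, -351.0, 2.0], 0.57)]
top two_hole [([439.0, -234.0, -3.0], 0.84)]
top short_four_hole [([577.0, 277.0, 1.0], 0.65)]
top tray [([573.0, 35.0, -4.0], 0.68), ([484.0, 349.0, 0.0], 0.28)]
scene four_hole_a [([428.0, 217.0, -1.0], 0.83), ([483.0, 352.0, 2.0], 0.74)]
scene one_hole_a [([494.0, -350.0, 1.0], 0.91), ([664.0, -323.0, -2.0], 0.7), ([578.0, -280.0, -1.0], 0.68), ([434.0, -239.0, 7.0], 0.61), ([573.0, 36.0, 4.0], 0.22)]
scene two_hole [([431.0, -239.0, 4.0], 0.93), ([768.0, 117.0, 1.0], 0.2)]
scene short_four_hole [([572.0, 277.0, 0.0], 0.96)]
scene tray [([574.0, 35.0, 2.0], 0.82)]
0.69
((301.7393798828125, 251.73204040527344), (89.1296157836914, 89.31452178955078), 77.79953002929688) [[636.3, 138.9, 28.0], [676.6, -30.3, 28.0], [507.5, -68.7, 28.0], [469.3, 98.4, 28.0]]
0.8
```

```bash
python3 - <<'E'
from h import *
im=get_image('top')
C={'FA':(482,352),'FB':(430,219),'OA':(494,-350),'OB':(578,-280),'TW':(435,-237)}
g=cv2.cvtColor(im,cv2.COLOR_BGR2GRAY)
vis=cv2.resize(im,None,fx=3,fy=3,interpolation=cv2.INTER_CUBIC)
def draw(cx,cy,z,r,col):
    a=np.linspace(0,2*np.pi,60); P=np.c_[cx+r*np.cos(a),cy+r*np.sin(a),0*a+z]
    cv2.polylines(vis,[np.int32(w2p('top',P)*3+1)],True,col,1)
for n,(x,y) in C.items(): draw(x,y,60,25,(0,255,0)); draw(x,y,0,25,(0,0,255))
draw(574,277,30,25,(0,255,0))
T=np.array([572.5,34.6]); 
for deg,col in ((13.3,(0,255,0)),(12,(0,0,255))):
    t=np.radians(deg); R=np.array([[np.cos(t),-np.sin(t)],[np.sin(t),np.cos(t)]])
    P=T+np.array([[86,86],[-86,86],[-86,-86],[86,-86]])@R.T
    cv2.polylines(vis,[np.int32(w2p('top',np.c_[P,np.full(4,28)])*3+1)],True,col,1)
for i,(x0,y0,w,h) in enumerate([(105,235,130,115),(420,225,130,115),(240,190,130,125)]):
    z=vis[3*y0:3*(y0+h),3*x0:3*(x0+w)]; cv2.imwrite(f'pics/ov{i}.png',cv2.resize(z,None,fx=1.55,fy=1.55))
a=[cv2.imread(f'pics/ov{i}.png') for i in range(3)]
h=max(x.shape[0] for x in a); a=[cv2.copyMakeBorder(x,0,h-x.shape[0],0,0,0) for x in a]
cv2.imwrite('pics/ov_a.png',cv2.resize(np.vstack([np.hstack(a[:2]),np.hstack([a[2],0*a[0]])]),(780,600*1)))
E
```

```text
(no output)
```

View pics/ov_a.png

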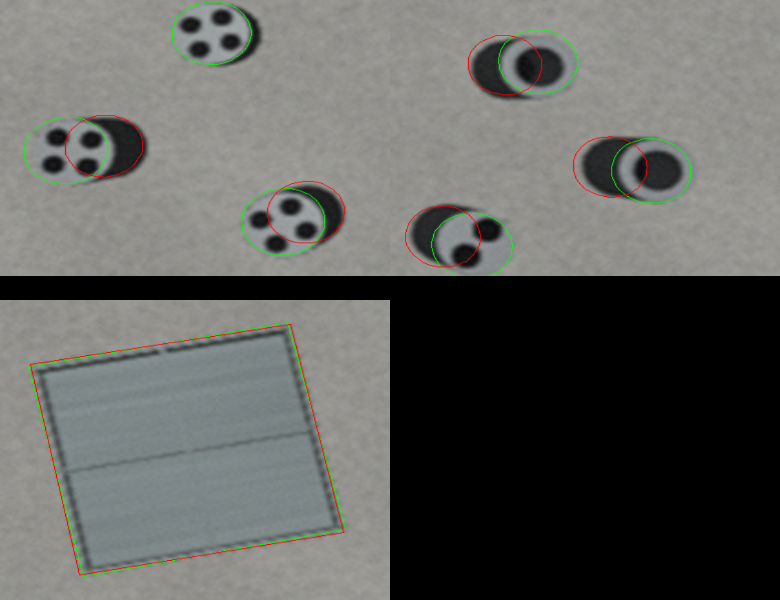

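```bash
cat > nav.py <<'E'
import sys
from h import *
from scipy.spatial.transform import Rotation as Ro
from workcell import get_obs
W={'FA':(482,349.5),'FB':(431,218),'OA':(494,-352),'OB':(576,-282)}
t=np.radians(12.6);ex=np.array([np.cos(t),np.sin(t)]);ey=np.array([-ex[1],ex[0]]);T=np.array([573,34.])
for n,a,b in (('A',1,1),('B',-1,1),('C',-1,-1),('D',1,-1)): W[n]=T+42*a*ex+42*b*ey
o=get_obs();R=Ro.from_rotvec(o['orientation']).as_matrix()
n=sys.argv[1];z=float(sys.argv[2])
g=np.r_[W[n],z]-o['ee_pos']
print('t',o['t'],'pos',np.round(o['ee_pos'],1),'w',round(o['width'],1),'jaw deg',np.degrees(np.arctan2(R[1,1],R[0,1])).round(1),'tilt',np.round(R[2],3),'delta m',np.round(R.T@g/1000,4),'target',np.round(W[n],1))
E
python3 nav.py FA 160
```

```text
t 0.85 pos [203.  591.1 236.7] w 87.3 jaw deg 71.0 tilt [ 0.  0. -1.] delta m [-0.3424 -0.1379  0.0767] target [482.  349.5]
```

>>> {"name": "move_arm", "arguments": {"deltas": [[0, -0.342, -0.138, 0.077, 0.234], [0, -0.342, -0.138, 0.077, 0.234], [0, -0.342, -0.138, 0.077, 0.234], [0, -0.342, -0.138, 0.077, 0.234], [0, -0.342, -0.138, 0.077, 0.234]]}}

```text
t: 1.27
ee_pos: [358.1, 456.3, 193.9]
orientation: [0.875, 3.017, 0.001]
ft_force: [-0.4, 1.1, 0.3]
width: 87.7
```

```bash
python3 nav.py FA 160
```

```text
t 1.2667 pos [358.1 456.3 193.9] w 87.7 jaw deg 57.7 tilt [-0.  0. -1.] delta m [-0.1618 -0.024   0.0339] target [482.  349.5]
```

>>> {"name": "move_arm", "arguments": {"deltas": [[0, -0.162, -0.024, 0.034, 0], [0, -0.162, -0.024, 0.034, 0], [0, -0.162, -0.024, 0.034, 0], [0, -0.162, -0.024, 0.034, 0], [0, -0.162, -0.024, 0.034, 0]]}}

```text
t: 1.68
ee_pos: [485.1, 346.0, 158.8]
orientation: [0.883, 3.014, -0.002]
ft_force: [-0.4, 0.1, 0.5]
width: 87.9
```

```bash
python3 nav.py FA 43; python3 - <<'E'
from h import *
im=get_image('top'); cv2.imwrite('pics/top1.png',im[150:430,60:440]); 
E
```

```text
t 1.6833 pos [485.1 346.  158.8] w 87.9 jaw deg 57.4 tilt [-0.001 -0.001 -1.   ] delta m [0.0046 0.0014 0.1158] target [482.  349.5]
```

View pics/top1.png

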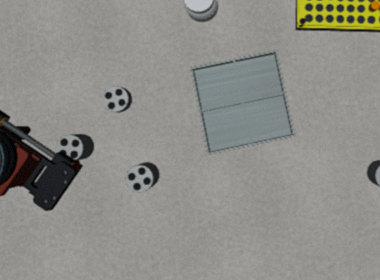

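```bash
python3 nav.py FA 43
```

```text
t 1.7333 pos [483.3 347.8 159.3] w 87.7 jaw deg 57.3 tilt [ 0.    -0.001 -1.   ] delta m [0.002  0.0009 0.1163] target [482.  349.5]
```

>>> {"name": "move_arm", "arguments": {"deltas": [[0, 0.002, 0.001, 0.04, 0], [0, 0.002, 0.001, 0.08, 0], [0, 0.002, 0.001, 0.116, 0], [0, 0.002, 0.001, 0.116, 0], [0, 0.002, 0.001, 0.116, 0]]}}

```text
t: 2.15
ee_pos: [478.1, 352.4, 43.0]
orientation: [-0.873, -3.015, 0.005]
ft_force: [-0.4, -0.0, 0.9]
width: 87.8
```

```bash
python3 nav.py FA 43; python3 - <<'E'
from h import *
im=get_image('scene'); cv2.imwrite('pics/sc1.png',cv2.resize(im[120:300,320:560],None,fx=3,fy=3)); 
E
```

```text
t 2.15 pos [478.1 352.4  43. ] w 87.8 jaw deg 57.7 tilt [ 0.002 -0.004 -1.   ] delta m [-0.0048 -0.0004 -0.    ] target [482.  349.5]
```

View pics/sc1.png

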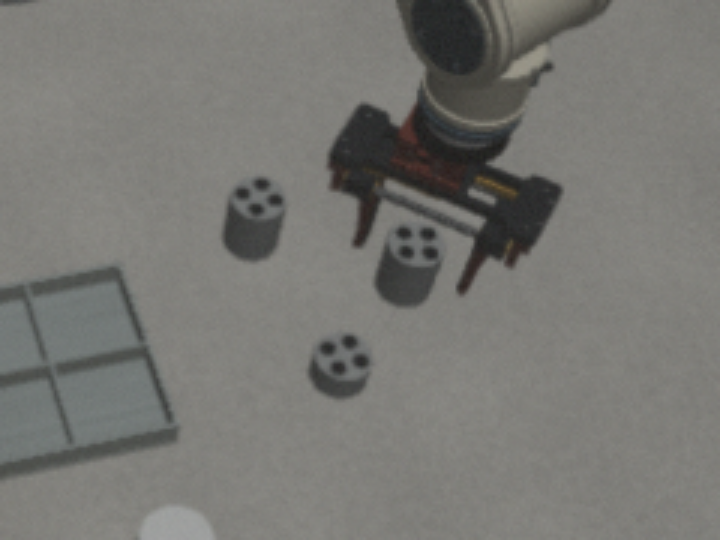

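The fingers straddle the four-hole insert, which shows at (410,260) in the crop. I check whether the arm has settled.

```bash
python3 nav.py FA 43
```

```text
t 2.2 pos [479.7 353.4  44.9] w 87.9 jaw deg 57.7 tilt [ 0. -0. -1.] delta m [-0.004  -0.002   0.0019] target [482.  349.5]
```

>>> {"name": "move_arm", "arguments": {"deltas": [[0, -0.003, 0, 0, 0], [0, -0.003, 0, 0, 0], [0, -0.003, 0, 0, 0]]}}

```text
t: 2.45
ee_pos: [483.7, 351.8, 46.5]
orientation: [0.875, 3.015, 0.005]
ft_force: [1.0, 0.2, 0.1]
width: 88.0
```

```bash
python3 nav.py FA 43
```

```text
t 2.45 pos [483.7 351.8  46.5] w 88.0 jaw deg 57.6 tilt [-0.002  0.004 -1.   ] delta m [ 0.0003 -0.0029  0.0035] target [482.  349.5]
```

Settled, with about 3 mm left along the jaw axis and in height. I correct that and close.

>>> {"name": "move_arm", "arguments": {"deltas": [[0, 0, -0.003, 0.003, 0], [0, 0, -0.003, 0.003, 0], [255, 0, -0.003, 0.003, 0], [255, 0, -0.003, 0.003, 0], [255, 0, -0.003, 0.003, 0]]}}

```text
t: 2.87
ee_pos: [480.8, 348.3, 41.2]
orientation: [0.876, 3.017, 0.0]
ft_force: [-0.5, -0.1, 0.2]
width: 71.1
```

>>> {"name": "move_arm", "arguments": {"deltas": [[255, 0, 0, 0, 0], [255, 0, 0, 0, 0], [255, 0, 0, 0, 0]]}}

```text
t: 3.12
ee_pos: [480.8, 348.3, 41.0]
orientation: [-0.875, -3.017, -0.0]
ft_force: [0.3, -0.5, 0.9]
width: 51.1
```

>>> {"name": "move_arm", "arguments": {"deltas": [[255, 0, 0, 0, 0], [255, 0, 0, 0, 0], [255, 0, 0, 0, 0]]}}

```text
t: 3.37
ee_pos: [480.9, 348.4, 41.1]
orientation: [0.875, 3.017, 0.0]
ft_force: [0.1, 0.4, -0.6]
width: 49.6
```

>>> {"name": "move_arm", "arguments": {"deltas": [[255, 0, 0, -0.02, 0], [255, 0, 0, -0.06, 0], [255, 0, 0, -0.1, 0], [255, 0, 0, -0.12, 0], [255, 0, 0, -0.12, 0]]}}

```text
t: 3.78
ee_pos: [483.2, 349.9, 166.1]
orientation: [0.874, 3.012, 0.01]
ft_force: [0.4, -0.0, -1.2]
width: 49.7
```

```bash
python3 nav.py A 160
```

```text
t 3.7833 pos [483.2 349.9 166.1] w 49.7 jaw deg 57.6 tilt [-0.003  0.008 -1.   ] delta m [-0.245  -0.1595  0.0057] target [604.8  84.2]
```

>>> {"name": "move_arm", "arguments": {"deltas": [[255, -0.02, -0.013, 0, 0], [255, -0.053, -0.034, 0, 0], [255, -0.086, -0.056, 0, 0], [255, -0.119, -0.077, 0, 0], [255, -0.152, -0.099, 0, 0]]}}

```text
t: 4.2
ee_pos: [555.7, 181.6, 159.6]
orientation: [-0.874, -3.016, 0.002]
ft_force: [0.7, -0.1, -1.4]
width: 49.7
```

>>> {"name": "move_arm", "arguments": {"deltas": [[255, -0.033, -0.021, 0, 0], [255, -0.066, -0.043, 0, 0], [255, -0.086, -0.056, 0, 0], [255, -0.094, -0.06, 0, 0], [255, -0.094, -0.06, 0, 0]]}}

```text
t: 4.62
ee_pos: [603.5, 80.4, 159.8]
orientation: [-0.88, -3.014, 0.001]
ft_force: [0.1, -0.4, -1.4]
width: 49.7
```

>>> {"name": "move_arm", "arguments": {"deltas": [[255, 0, 0, 0.03, 0], [255, 0, 0, 0.06, 0], [255, 0, 0, 0.07, 0], [255, 0, 0, 0.07, 0], [255, 0, 0, 0.07, 0]]}}

```text
t: 5.03
ee_pos: [602.8, 83.4, 90.8]
orientation: [-0.873, -3.016, 0.001]
ft_force: [-0.0, -0.6, -1.0]
width: 49.7
```

```bash
python3 -c "
from workcell import *
get_image('scene');get_image('scene');get_image('top');get_image('top')"; python3 nav.py A 45; python3 - <<'E'
from h import *
cv2.imwrite('pics/sc2.png',cv2.resize(get_image('scene')[120:320,260:500],None,fx=3,fy=3)); 
E
```

```text
t 5.2333 pos [604.5  82.8  92.7] w 49.5 jaw deg 57.7 tilt [-0.002  0.002 -1.   ] delta m [0.0005 0.0012 0.0477] target [604.8  84.2]
```

View pics/sc2.png

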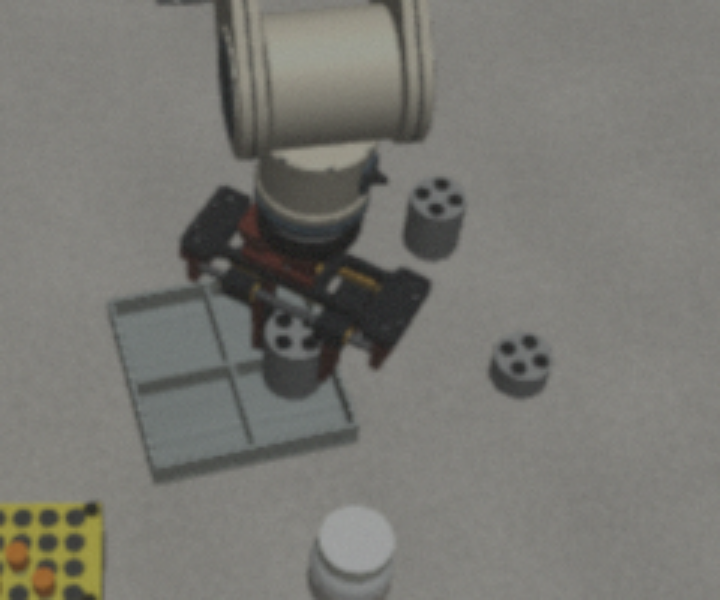

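The insert hangs over the far-right compartment, crop (300,340). I lower it and open.

>>> {"name": "move_arm", "arguments": {"deltas": [[255, 0, 0.001, 0.02, 0], [255, 0, 0.001, 0.035, 0], [255, 0, 0.001, 0.044, 0], [255, 0, 0.001, 0.044, 0], [255, 0, 0.001, 0.044, 0]]}}

```text
t: 5.7
ee_pos: [604.0, 83.1, 47.3]
orientation: [-0.875, -3.017, 0.0]
ft_force: [0.2, -1.2, -1.3]
width: 49.3
```

>>> {"name": "move_arm", "arguments": {"deltas": [[255, 0, 0, 0, 0], [255, 0, 0, 0, 0]]}}

```text
t: 5.87
ee_pos: [604.8, 83.2, 48.1]
orientation: [0.875, 3.016, 0.001]
ft_force: [-0.2, -0.1, -2.0]
width: 49.4
```

>>> {"name": "move_arm", "arguments": {"deltas": [[255, 0, 0, 0.002, 0], [255, 0, 0, 0.002, 0], [255, 0, 0, 0.002, 0]]}}

```text
t: 6.12
ee_pos: [604.2, 83.2, 45.4]
orientation: [0.875, 3.017, 0.0]
ft_force: [1.0, -0.0, -2.6]
width: 49.7
```

>>> {"name": "move_arm", "arguments": {"deltas": [[60, 0, 0, 0, 0], [60, 0, 0, 0, 0], [60, 0, 0, 0, 0], [60, 0, 0, 0, 0], [60, 0, 0, 0, 0]]}}

```text
t: 6.53
ee_pos: [604.2, 83.2, 45.2]
orientation: [0.875, 3.017, 0.0]
ft_force: [0.7, 0.3, 1.2]
width: 67.4
```

>>> {"name": "move_arm", "arguments": {"deltas": [[0, 0, 0, -0.02, 0], [0, 0, 0, -0.06, 0], [0, 0, 0, -0.1, 0], [0, 0, 0, -0.11, 0], [0, 0, 0, -0.11, 0]]}}

```text
t: 6.95
ee_pos: [606.5, 83.4, 158.9]
orientation: [0.874, 3.011, 0.004]
ft_force: [-1.2, -0.3, 0.6]
width: 87.4
```

```bash
python3 nav.py FB 160
```

```text
t 6.95 pos [606.5  83.4 158.9] w 87.4 jaw deg 57.6 tilt [-0.006  0.004 -1.   ] delta m [ 0.2202  0.0198 -0.0022] target [431 218]
```

>>> {"name": "move_arm", "arguments": {"deltas": [[0, 0.03, 0.003, 0, 0], [0, 0.07, 0.007, 0, 0], [0, 0.11, 0.011, 0, 0], [0, 0.15, 0.015, 0, 0], [0, 0.185, 0.018, 0, 0]]}}

```text
t: 7.37
ee_pos: [454.3, 197.7, 153.3]
orientation: [-0.875, -3.014, 0.003]
ft_force: [1.0, 0.7, -0.6]
width: 88.1
```

>>> {"name": "move_arm", "arguments": {"deltas": [[0, 0.025, 0.002, 0.01, 0], [0, 0.033, 0.003, 0.03, 0], [0, 0.033, 0.003, 0.03, 0], [0, 0.033, 0.003, 0.03, 0], [0, 0.033, 0.003, 0.03, 0]]}}

```text
t: 7.78
ee_pos: [431.6, 217.2, 124.8]
orientation: [-0.876, -3.017, 0.001]
ft_force: [0.1, 0.8, 0.0]
width: 87.7
```

```bash
python3 - <<'E'
from h import *
cv2.imwrite('pics/sc3.png',cv2.resize(get_image('scene')[120:320,260:500],None,fx=3,fy=3)); 
cv2.imwrite('pics/top3.png',cv2.resize(get_image('top')[180:360,90:370],None,fx=2.5,fy=2.5)); 
get_image('top')
E
python3 nav.py FB 43
```

```text
t 7.9333 pos [432.3 217.3 125.5] w 87.4 jaw deg 57.6 tilt [-0.001  0.001 -1.   ] delta m [ 0.0015 -0.0001  0.0825] target [431 218]
```

View pics/sc3.png

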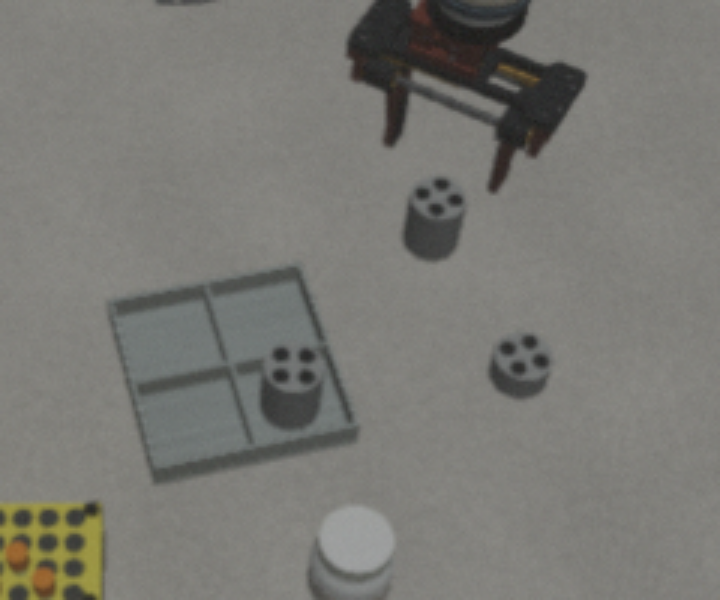

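View pics/top3.png

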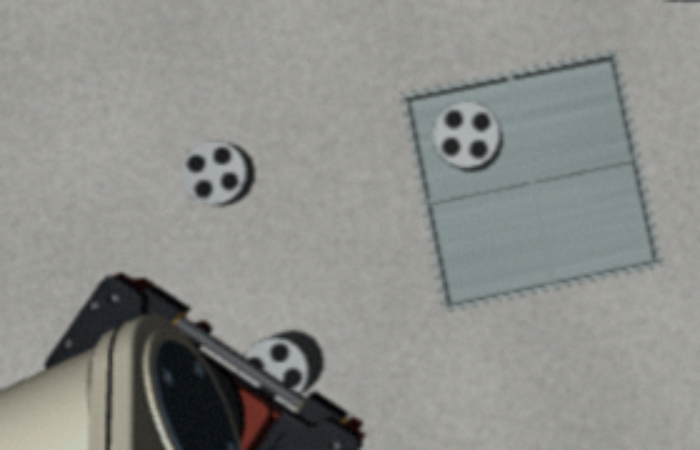

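FA stands in its compartment, crop (290,390) in the scene view. Next is FB.

>>> {"name": "move_arm", "arguments": {"deltas": [[0, 0.001, 0, 0.03, 0], [0, 0.001, 0, 0.06, 0], [0, 0.001, 0, 0.083, 0], [0, 0.001, 0, 0.083, 0], [0, 0.001, 0, 0.083, 0]]}}

```text
t: 8.35
ee_pos: [430.3, 217.5, 41.8]
orientation: [-0.876, -3.015, 0.002]
ft_force: [0.1, -0.0, 0.3]
width: 87.4
```

>>> {"name": "move_arm", "arguments": {"deltas": [[255, 0, 0, 0, 0], [255, 0, 0, 0, 0], [255, 0, 0, 0, 0], [255, 0, 0, 0, 0], [255, 0, 0, 0, 0]]}}

```text
t: 8.77
ee_pos: [430.8, 218.4, 42.9]
orientation: [0.875, 3.016, 0.002]
ft_force: [0.7, -0.6, 0.2]
width: 58.1
```

>>> {"name": "move_arm", "arguments": {"deltas": [[255, 0, 0, 0, 0], [255, 0, 0, 0, 0], [255, 0, 0, 0, 0], [255, 0, 0, 0, 0], [255, 0, 0, 0, 0]]}}

```text
t: 9.18
ee_pos: [430.5, 218.3, 42.5]
orientation: [0.875, 3.017, 0.001]
ft_force: [-2.5, -0.8, 6.4]
width: 49.9
```

```bash
python3 nav.py C 160
```

```text
t 9.1833 pos [430.5 218.3  42.5] w 49.9 jaw deg 57.6 tilt [-0.     0.001 -1.   ] delta m [-0.219  -0.1388 -0.1175] target [541.2 -16.2]
```

>>> {"name": "move_arm", "arguments": {"deltas": [[255, 0, 0, -0.015, 0], [255, 0, 0, -0.045, 0], [255, 0, 0, -0.08, 0], [255, -0.01, -0.006, -0.11, 0], [255, -0.03, -0.019, -0.115, 0]]}}

```text
t: 9.6
ee_pos: [447.4, 187.9, 161.4]
orientation: [0.87, 3.013, 0.007]
ft_force: [0.8, 0.8, -1.9]
width: 49.4
```

>>> {"name": "move_arm", "arguments": {"deltas": [[255, -0.033, -0.021, 0, 0], [255, -0.066, -0.042, 0, 0], [255, -0.099, -0.063, 0, 0], [255, -0.132, -0.084, 0, 0], [255, -0.16, -0.102, 0, 0]]}}

```text
t: 10.02
ee_pos: [526.5, 12.0, 157.0]
orientation: [-0.876, -3.017, 0.0]
ft_force: [-0.3, 0.8, -2.0]
width: 49.4
```

>>> {"name": "move_arm", "arguments": {"deltas": [[255, -0.02, -0.013, 0, 0], [255, -0.029, -0.018, 0.02, 0], [255, -0.029, -0.018, 0.05, 0], [255, -0.029, -0.018, 0.07, 0], [255, -0.029, -0.018, 0.07, 0]]}}

```text
t: 10.43
ee_pos: [537.8, -16.8, 83.3]
orientation: [-0.875, -3.01, 0.003]
ft_force: [-0.9, 0.2, -2.3]
width: 49.6
```

```bash
python3 - <<'E'
from h import *
get_image('scene');get_image('scene')
cv2.imwrite('pics/sc4.png',cv2.resize(get_image('scene')[120:320,260:500],None,fx=3,fy=3)); 
E
python3 nav.py C 46.5
```

```text
t 10.5833 pos [541.1 -16.4  87.6] w 49.5 jaw deg 57.7 tilt [-0. -0. -1.] delta m [0.0001 0.0002 0.0411] target [541.2 -16.2]
```

View pics/sc4.png

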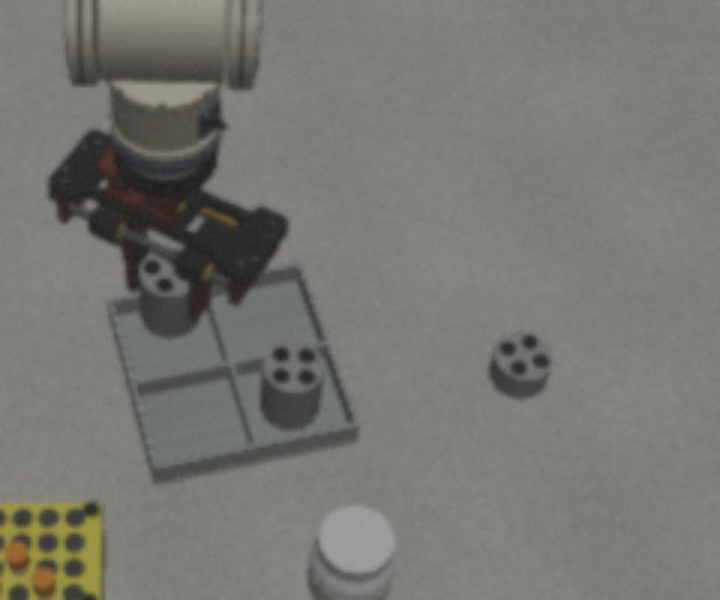

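FB hangs over the diagonal compartment at (165,290). I lower it and let go.

>>> {"name": "move_arm", "arguments": {"deltas": [[255, 0, 0, 0.02, 0], [255, 0, 0, 0.034, 0], [255, 0, 0, 0.04, 0], [255, 0, 0, 0.04, 0], [255, 0, 0, 0.04, 0]]}}

```text
t: 11.0
ee_pos: [541.5, -16.4, 48.1]
orientation: [0.875, 3.016, 0.0]
ft_force: [0.3, 0.5, -0.4]
width: 49.5
```

>>> {"name": "move_arm", "arguments": {"deltas": [[255, 0, 0, 0.001, 0], [255, 0, 0, 0.001, 0]]}}

```text
t: 11.17
ee_pos: [541.6, -16.5, 47.1]
orientation: [0.875, 3.016, 0.001]
ft_force: [0.8, -1.3, -2.1]
width: 49.5
```

>>> {"name": "move_arm", "arguments": {"deltas": [[60, 0, 0, 0, 0], [60, 0, 0, 0, 0], [60, 0, 0, 0, 0], [60, 0, 0, 0, 0], [60, 0, 0, 0, 0]]}}

```text
t: 11.58
ee_pos: [541.0, -16.5, 46.2]
orientation: [0.875, 3.017, 0.0]
ft_force: [-0.2, -0.6, -0.0]
width: 67.2
```

>>> {"name": "move_arm", "arguments": {"deltas": [[0, 0, 0, -0.02, 0], [0, 0, 0, -0.06, 0], [0, 0, 0, -0.1, 0], [0, 0, 0, -0.11, 0], [0, 0, 0, -0.11, 0]]}}

```text
t: 12.0
ee_pos: [543.2, -16.6, 159.4]
orientation: [0.874, 3.011, 0.002]
ft_force: [-0.5, 0.0, 0.2]
width: 87.7
```

```bash
python3 - <<'E'
from h import *
get_image('scene');get_image('scene')
E
python3 nav.py OB 155
```

```text
t 12.1 pos [540.6 -16.5 155.7] w 88.0 jaw deg 57.6 tilt [-0.  0. -1.] delta m [-0.172  -0.2053  0.0008] target [ 576 -282]
```

>>> {"name": "move_arm", "arguments": {"deltas": [[0, -0.02, -0.024, 0, 0], [0, -0.045, -0.054, 0, 0], [0, -0.07, -0.084, 0, 0], [0, -0.095, -0.114, 0, 0], [0, -0.12, -0.144, 0, 0]]}}

```text
t: 12.52
ee_pos: [563.8, -203.5, 153.3]
orientation: [-0.874, -3.013, -0.001]
ft_force: [1.7, 0.1, 0.6]
width: 87.9
```

>>> {"name": "move_arm", "arguments": {"deltas": [[0, -0.025, -0.03, 0, 0], [0, -0.045, -0.053, 0.01, 0], [0, -0.052, -0.061, 0.03, 0], [0, -0.052, -0.061, 0.03, 0], [0, -0.052, -0.061, 0.03, 0]]}}

```text
t: 12.93
ee_pos: [574.2, -281.1, 122.6]
orientation: [-0.876, -3.01, -0.002]
ft_force: [-0.3, 0.4, -0.7]
width: 87.7
```

```bash
python3 - <<'E'
from h import *
get_image('scene')
cv2.imwrite('pics/sc5.png',cv2.resize(get_image('scene')[120:320,140:400],None,fx=3,fy=3)); 
cv2.imwrite('pics/top5.png',cv2.resize(get_image('top')[180:360,240:540],None,fx=2.5,fy=2.5)); 
print(get_obs()['qpos'])
E
python3 nav.py OB 42.5
```

```text
[-4.71538486e-01  5.80822012e-01  1.65951907e+00  1.76684579e-04
  9.02486802e-01 -1.47874078e+00]
t 13.0833 pos [ 576.2 -280.4  125.8] w 88.0 jaw deg 57.7 tilt [ 0.001  0.    -1.   ] delta m [-0.0008 -0.0015  0.0833] target [ 576 -282]
```

View pics/sc5.png

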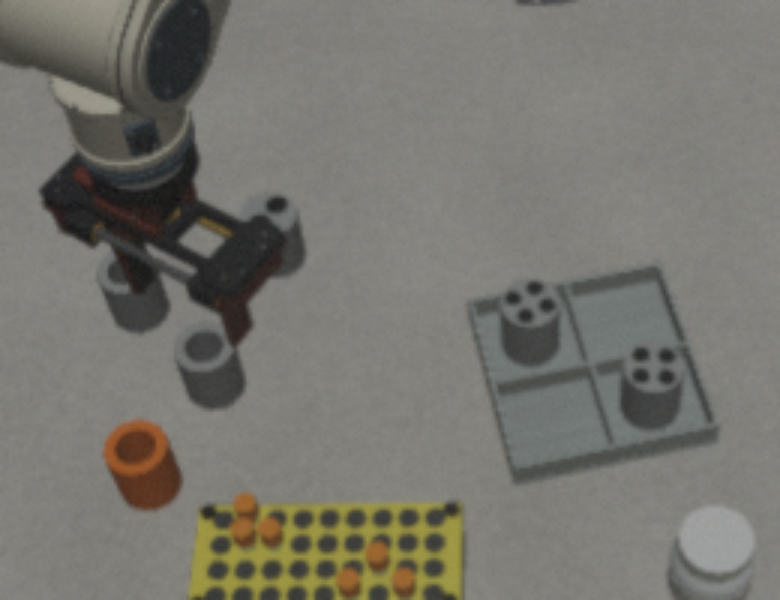

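View pics/top5.png

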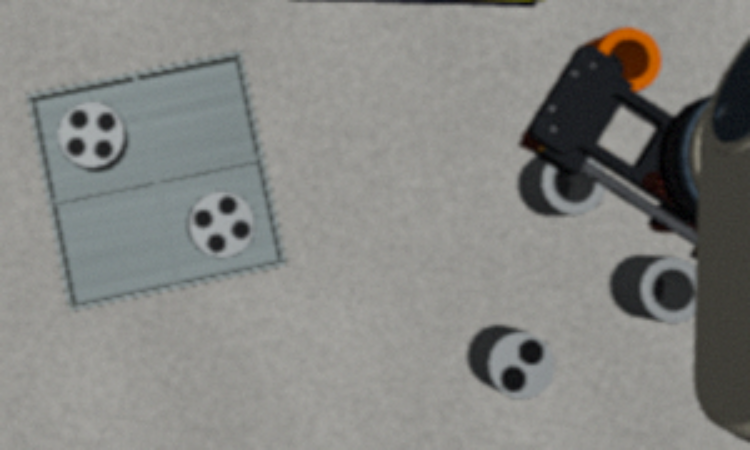

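Both four-hole inserts stand in the tray on one diagonal. The gripper is over the one-hole insert at (210,365), and I descend on it. By geometry the lower finger passes about 30 mm clear of OA.

>>> {"name": "move_arm", "arguments": {"deltas": [[0, -0.001, -0.001, 0.02, 0], [0, -0.001, -0.001, 0.045, 0], [0, -0.001, -0.001, 0.07, 0], [0, -0.001, -0.001, 0.083, 0], [0, -0.001, -0.001, 0.083, 0]]}}

```text
t: 13.5
ee_pos: [575.3, -281.2, 40.8]
orientation: [-0.872, -3.013, -0.001]
ft_force: [-0.0, 0.8, 0.1]
width: 87.7
```

>>> {"name": "move_arm", "arguments": {"deltas": [[0, 0, 0, 0, 0], [255, 0, 0, 0, 0], [255, 0, 0, 0, 0], [255, 0, 0, 0, 0], [255, 0, 0, 0, 0]]}}

```text
t: 13.92
ee_pos: [577.3, -283.4, 44.2]
orientation: [0.875, 3.015, -0.001]
ft_force: [0.1, 0.3, -0.3]
width: 64.5
```

>>> {"name": "move_arm", "arguments": {"deltas": [[255, 0, 0, 0, 0], [255, 0, 0, 0, 0], [255, 0, 0, 0, 0], [255, 0, 0, 0, 0], [255, 0, 0, 0, 0]]}}

```text
t: 14.33
ee_pos: [577.0, -283.2, 43.5]
orientation: [0.875, 3.017, -0.0]
ft_force: [-0.9, 0.9, 5.0]
width: 50.2
```

```bash
python3 nav.py D 155
```

```text
t 14.3333 pos [ 577.  -283.2   43.5] w 50.2 jaw deg 57.6 tilt [-0.  0. -1.] delta m [ 0.1137  0.2658 -0.1115] target [623.2   2.2]
```

>>> {"name": "move_arm", "arguments": {"deltas": [[255, 0, 0, 0, 0], [255, 0, 0, -0.015, 0], [255, 0, 0, -0.05, 0], [255, 0, 0, -0.085, 0], [255, 0, 0, -0.112, 0]]}}

```text
t: 14.75
ee_pos: [577.0, -283.3, 157.8]
orientation: [0.875, 3.016, -0.0]
ft_force: [0.4, -0.3, -2.0]
width: 49.9
```

>>> {"name": "move_arm", "arguments": {"deltas": [[255, 0.008, 0.019, 0, 0], [255, 0.02, 0.047, 0, 0], [255, 0.033, 0.077, 0, 0], [255, 0.046, 0.107, 0, 0], [255, 0.059, 0.137, 0, 0]]}}

```text
t: 15.17
ee_pos: [600.0, -134.6, 155.8]
orientation: [0.876, 3.017, -0.0]
ft_force: [0.4, -0.4, -1.1]
width: 49.6
```

>>> {"name": "move_arm", "arguments": {"deltas": [[255, 0.013, 0.03, 0, 0], [255, 0.026, 0.06, 0, 0], [255, 0.039, 0.09, 0, 0], [255, 0.05, 0.116, 0, 0], [255, 0.055, 0.128, 0, 0]]}}

```text
t: 15.58
ee_pos: [622.5, 4.9, 155.7]
orientation: [0.872, 3.018, 0.001]
ft_force: [0.1, -1.1, -1.0]
width: 50.2
```

>>> {"name": "move_arm", "arguments": {"deltas": [[255, 0, 0, 0, 0], [255, 0, 0, 0.02, 0], [255, 0, 0, 0.045, 0], [255, 0, 0, 0.055, 0], [255, 0, 0, 0.055, 0]]}}

```text
t: 16.0
ee_pos: [620.1, 0.6, 97.7]
orientation: [-0.875, -3.012, 0.003]
ft_force: [-0.6, 0.8, -0.7]
width: 50.2
```

```bash
python3 - <<'E'
from h import *
get_image('scene');get_image('scene')
cv2.imwrite('pics/sc6.png',cv2.resize(get_image('scene')[120:320,200:460],None,fx=3,fy=3)); 
E
python3 nav.py D 47
```

```text
t 16.15 pos [622.8   1.  101. ] w 50.3 jaw deg 57.6 tilt [-0.001  0.    -1.   ] delta m [0.0004 0.0011 0.054 ] target [623.2   2.2]
```

View pics/sc6.png

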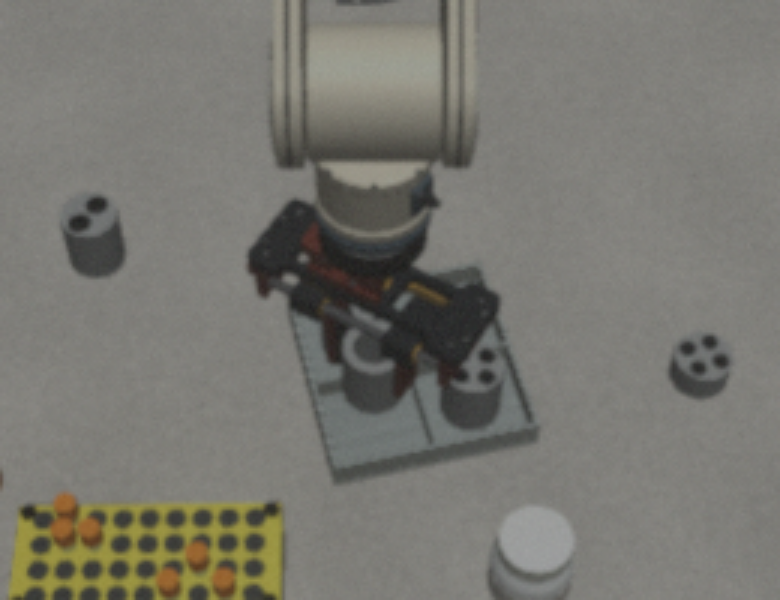

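>>> {"name": "move_arm", "arguments": {"deltas": [[255, 0, 0.001, 0.02, 0], [255, 0, 0.001, 0.04, 0], [255, 0, 0.001, 0.05, 0], [255, 0, 0.001, 0.053, 0], [255, 0, 0.001, 0.053, 0]]}}

```text
t: 16.57
ee_pos: [623.0, 2.3, 47.9]
orientation: [-0.876, -3.017, 0.0]
ft_force: [-0.5, -0.2, -0.9]
width: 50.4
```

>>> {"name": "move_arm", "arguments": {"deltas": [[255, 0, 0, 0, 0], [255, 0, 0, 0, 0], [255, 0, 0, 0, 0]]}}

```text
t: 16.82
ee_pos: [623.4, 2.5, 47.9]
orientation: [0.875, 3.016, 0.0]
ft_force: [-1.3, -0.2, -1.2]
width: 50.2
```

>>> {"name": "move_arm", "arguments": {"deltas": [[60, 0, 0, 0, 0], [60, 0, 0, 0, 0], [60, 0, 0, 0, 0], [60, 0, 0, 0, 0], [60, 0, 0, 0, 0]]}}

```text
t: 17.23
ee_pos: [622.9, 2.6, 47.2]
orientation: [0.875, 3.017, 0.0]
ft_force: [-0.1, 0.0, 0.9]
width: 67.1
```

>>> {"name": "move_arm", "arguments": {"deltas": [[60, 0, 0, -0.02, 0], [60, 0, 0, -0.06, 0], [0, 0, 0, -0.1, 0], [0, 0, 0, -0.11, 0], [0, 0, 0, -0.11, 0]]}}

```text
t: 17.65
ee_pos: [625.3, 2.6, 161.0]
orientation: [0.873, 3.01, 0.003]
ft_force: [-0.1, 0.9, 0.9]
width: 83.9
```

```bash
python3 - <<'E'
from h import *
get_image('scene');get_image('scene')
E
python3 nav.py OA 155
```

```text
t 17.75 pos [622.5   2.6 156.7] w 87.5 jaw deg 57.6 tilt [ 0. -0. -1.] delta m [-0.0813 -0.3683  0.0017] target [ 494 -352]
```

>>> {"name": "move_arm", "arguments": {"deltas": [[0, -0.004, -0.02, 0, 0], [0, -0.011, -0.05, 0, 0], [0, -0.019, -0.085, 0, 0], [0, -0.026, -0.12, 0, 0], [0, -0.034, -0.155, 0, 0]]}}

```text
t: 18.17
ee_pos: [566.2, -147.1, 154.4]
orientation: [-0.873, -3.013, 0.0]
ft_force: [0.4, -0.7, -0.7]
width: 87.4
```

>>> {"name": "move_arm", "arguments": {"deltas": [[0, -0.008, -0.035, 0, 0], [0, -0.015, -0.07, 0, 0], [0, -0.023, -0.105, 0, 0], [0, -0.031, -0.14, 0, 0], [0, -0.038, -0.175, 0, 0]]}}

```text
t: 18.58
ee_pos: [504.9, -315.5, 154.4]
orientation: [-0.874, -3.013, -0.002]
ft_force: [0.6, 0.2, -0.1]
width: 87.8
```

>>> {"name": "move_arm", "arguments": {"deltas": [[0, -0.007, -0.028, 0, 0], [0, -0.009, -0.038, 0.015, 0], [0, -0.009, -0.038, 0.03, 0], [0, -0.009, -0.038, 0.03, 0]]}}

```text
t: 18.92
ee_pos: [491.0, -350.6, 122.1]
orientation: [-0.876, -3.009, -0.005]
ft_force: [-0.8, -0.3, -0.8]
width: 87.5
```

```bash
python3 - <<'E'
from h import *
get_image('scene')
cv2.imwrite('pics/sc7.png',cv2.resize(get_image('scene')[120:320,140:400],None,fx=3,fy=3)); 
cv2.imwrite('pics/top7.png',cv2.resize(get_image('top')[180:360,240:540],None,fx=2.5,fy=2.5)); 
E
python3 nav.py OA 42.5
```

```text
t 19.0667 pos [ 493.7 -350.8  125.9] w 87.4 jaw deg 57.7 tilt [ 0.003  0.    -1.   ] delta m [-0.0011 -0.0009  0.0834] target [ 494 -352]
```

View pics/sc7.png

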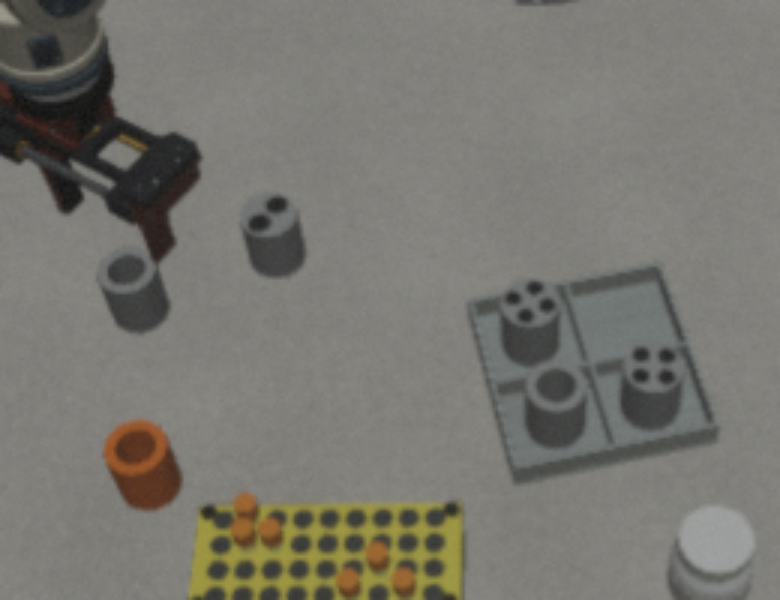

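View pics/top7.png

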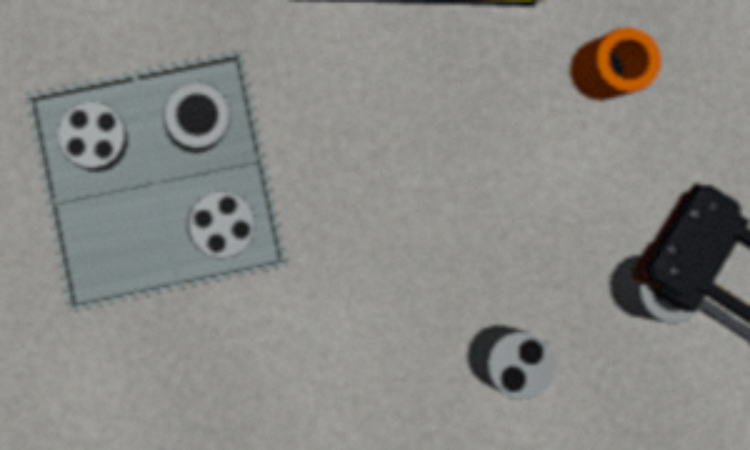

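Three inserts stand in their compartments. The last one is at (133,290) under the gripper.

>>> {"name": "move_arm", "arguments": {"deltas": [[0, -0.001, -0.001, 0.02, 0], [0, -0.001, -0.001, 0.045, 0], [0, -0.001, -0.001, 0.07, 0], [0, -0.001, -0.001, 0.083, 0], [0, -0.001, -0.001, 0.083, 0]]}}

```text
t: 19.48
ee_pos: [493.4, -351.3, 41.7]
orientation: [-0.873, -3.013, -0.003]
ft_force: [-0.3, -0.5, 0.5]
width: 88.3
```

>>> {"name": "move_arm", "arguments": {"deltas": [[0, 0, 0, 0, 0], [255, 0, 0, 0, 0], [255, 0, 0, 0, 0], [255, 0, 0, 0, 0], [255, 0, 0, 0, 0]]}}

```text
t: 19.9
ee_pos: [495.1, -353.4, 45.2]
orientation: [0.875, 3.016, -0.001]
ft_force: [0.4, -0.4, 0.0]
width: 64.8
```

>>> {"name": "move_arm", "arguments": {"deltas": [[255, 0, 0, 0, 0], [255, 0, 0, 0, 0], [255, 0, 0, 0, 0], [255, 0, 0, 0, 0], [255, 0, 0, 0, 0]]}}

```text
t: 20.32
ee_pos: [494.7, -353.1, 44.4]
orientation: [0.875, 3.017, -0.0]
ft_force: [-0.4, 0.1, 5.2]
width: 49.0
```

```bash
python3 nav.py B 155
```

```text
t 20.3167 pos [ 494.7 -353.1   44.4] w 49.0 jaw deg 57.6 tilt [-0. -0. -1.] delta m [ 0.2004  0.3689 -0.1107] target [522.8  65.8]
```

>>> {"name": "move_arm", "arguments": {"deltas": [[255, 0, 0, 0, 0], [255, 0, 0, -0.015, 0], [255, 0, 0, -0.05, 0], [255, 0, 0, -0.085, 0], [255, 0, 0, -0.111, 0]]}}

```text
t: 20.73
ee_pos: [494.8, -353.1, 156.9]
orientation: [0.875, 3.016, -0.0]
ft_force: [1.0, -0.2, -0.2]
width: 48.8
```

>>> {"name": "move_arm", "arguments": {"deltas": [[255, 0.009, 0.017, 0, 0], [255, 0.024, 0.044, 0, 0], [255, 0.04, 0.074, 0, 0], [255, 0.056, 0.103, 0, 0], [255, 0.072, 0.133, 0, 0]]}}

```text
t: 21.15
ee_pos: [504.5, -200.8, 154.8]
orientation: [-0.877, -3.016, -0.0]
ft_force: [0.9, -0.5, -0.6]
width: 48.6
```

>>> {"name": "move_arm", "arguments": {"deltas": [[255, 0.016, 0.029, 0, 0], [255, 0.032, 0.059, 0, 0], [255, 0.048, 0.088, 0, 0], [255, 0.064, 0.118, 0, 0], [255, 0.08, 0.147, 0, 0]]}}

```text
t: 21.57
ee_pos: [515.8, -33.4, 154.9]
orientation: [-0.876, -3.017, -0.0]
ft_force: [0.2, 0.7, -0.4]
width: 49.2
```

>>> {"name": "move_arm", "arguments": {"deltas": [[255, 0.016, 0.029, 0, 0], [255, 0.032, 0.059, 0, 0], [255, 0.043, 0.079, 0, 0], [255, 0.048, 0.089, 0, 0], [255, 0.048, 0.089, 0, 0]]}}

```text
t: 21.98
ee_pos: [523.2, 67.5, 154.9]
orientation: [-0.871, -3.018, -0.0]
ft_force: [-0.7, 0.4, -1.2]
width: 49.0
```

>>> {"name": "move_arm", "arguments": {"deltas": [[255, 0, 0, 0.02, 0], [255, 0, 0, 0.045, 0], [255, 0, 0, 0.055, 0], [255, 0, 0, 0.055, 0]]}}

```text
t: 22.32
ee_pos: [521.2, 64.3, 97.8]
orientation: [-0.876, -3.012, 0.003]
ft_force: [1.0, 0.8, -1.2]
width: 48.7
```

```bash
python3 - <<'E'
from h import *
get_image('scene');get_image('scene')
cv2.imwrite('pics/sc8.png',cv2.resize(get_image('scene')[120:320,200:460],None,fx=3,fy=3)); 
E
python3 nav.py B 48.5
```

```text
t 22.4667 pos [523.6  65.1 100.7] w 49.1 jaw deg 57.6 tilt [-0.  0. -1.] delta m [0.0011 0.0002 0.0522] target [522.8  65.8]
```

View pics/sc8.png

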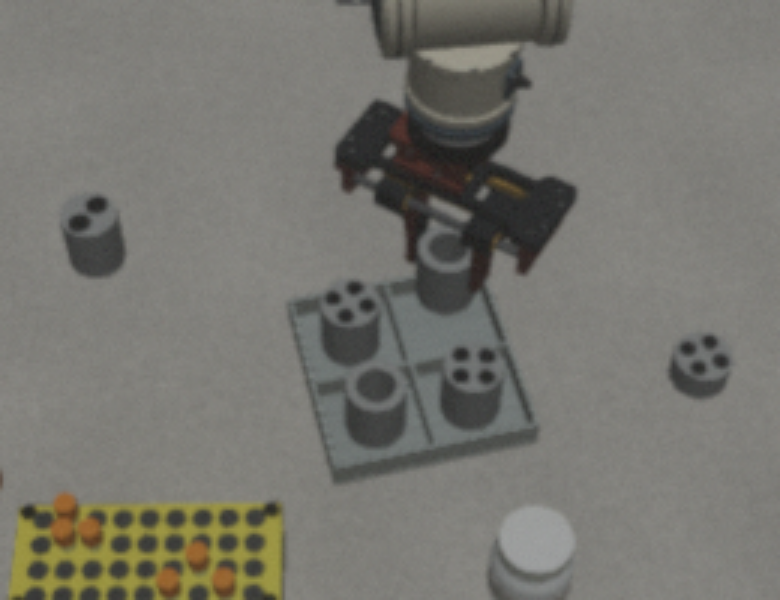

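The last insert, at (445,270), hangs over the empty compartment. I lower it to about 48.5 and release.

>>> {"name": "move_arm", "arguments": {"deltas": [[255, 0.001, 0, 0.02, 0], [255, 0.001, 0, 0.04, 0], [255, 0.001, 0, 0.049, 0], [255, 0.001, 0, 0.052, 0], [255, 0.001, 0, 0.052, 0]]}}

```text
t: 22.88
ee_pos: [522.6, 66.1, 48.9]
orientation: [0.876, 3.017, -0.0]
ft_force: [-0.1, -0.1, -0.7]
width: 49.0
```

>>> {"name": "move_arm", "arguments": {"deltas": [[255, 0, 0, 0, 0], [255, 0, 0, 0, 0], [255, 0, 0, 0, 0]]}}

```text
t: 23.13
ee_pos: [522.9, 66.3, 48.8]
orientation: [0.875, 3.016, 0.001]
ft_force: [0.3, -0.3, -0.8]
width: 48.5
```

>>> {"name": "move_arm", "arguments": {"deltas": [[60, 0, 0, 0, 0], [60, 0, 0, 0, 0], [60, 0, 0, 0, 0], [60, 0, 0, 0, 0], [60, 0, 0, 0, 0]]}}

```text
t: 23.55
ee_pos: [522.3, 66.3, 48.1]
orientation: [-0.875, -3.017, 0.0]
ft_force: [1.1, 0.6, 0.8]
width: 67.0
```

>>> {"name": "move_arm", "arguments": {"deltas": [[60, 0, 0, -0.02, 0], [60, 0, 0, -0.06, 0], [0, 0, 0, -0.1, 0], [0, 0, 0, -0.13, 0], [0, 0, 0, -0.13, 0]]}}

```text
t: 23.97
ee_pos: [525.9, 66.7, 184.0]
orientation: [0.873, 3.008, 0.006]
ft_force: [0.9, -0.2, 0.4]
width: 83.7
```

>>> {"name": "move_arm", "arguments": {"deltas": [[0, 0.03, 0.02, 0, 0], [0, 0.06, 0.04, 0, 0], [0, 0.09, 0.06, 0, 0], [0, 0.11, 0.09, 0, 0], [0, 0.11, 0.11, 0, 0]]}}

```text
t: 24.38
ee_pos: [485.7, 220.7, 177.5]
orientation: [-0.872, -3.016, 0.001]
ft_force: [1.0, 0.1, -0.8]
width: 87.9
```

>>> {"name": "move_arm", "arguments": {"deltas": [[0, 0, 0.03, 0, 0], [0, 0, 0.06, 0, 0], [0, 0, 0.06, 0, 0], [0, 0, 0.06, 0, 0], [0, 0, 0.06, 0, 0]]}}

```text
t: 24.8
ee_pos: [519.4, 268.2, 177.1]
orientation: [-0.874, -3.016, 0.003]
ft_force: [-0.7, 0.2, 0.2]
width: 87.6
```

```bash
python3 - <<'E'
from h import *
cv2.imwrite('pics/sc9.png',cv2.resize(get_image('scene')[120:320,200:460],None,fx=3,fy=3)); 
for n in ('tray','four_hole_a','one_hole_a','two_hole','short_four_hole','tube_rack','jar'):
    print(n,[(np.round(d['location'],0).tolist(),round(d['conf'],2)) for d in place_of('scene',n)])
im=get_image('top');cv2.imwrite('pics/top9.png',im)
a=cv2.imread('pics/top0.png')
for n in ('tray','four_hole_a','one_hole_a','two_hole','short_four_hole'):
    print(n,[(np.round(d['location'],0).tolist(),round(d['conf'],2)) for d in place_of('top',n)])
for n,(x,y,w,h) in {'jar':(235,120,50,60),'rack':(345,115,130,75),'two':(420,300,50,50),'short':(155,225,50,50),'tray':(245,195,115,112)}.items():
    t=a[y:y+h,x:x+w]; r=cv2.matchTemplate(im,t,cv2.TM_CCOEFF_NORMED); m=cv2.minMaxLoc(r); print(n,m[1],m[3][0]-x,m[3][1]-y)
E
python3 nav.py B 150
```

```text
tray [([573.0, 34.0, 6.0], 0.65)]
four_hole_a [([540.0, -18.0, 3.0], 0.65), ([606.0, 82.0, 5.0], 0.55)]
one_hole_a [([618.0, 6.0, 2.0], 0.96), ([663.0, -321.0, -0.0], 0.91), ([526.0, 69.0, 6.0], 0.89)]
two_hole [([437.0, -241.0, 0.0], 0.82)]
short_four_hole [([572.0, 277.0, 1.0], 0.85)]
tube_rack [([764.0, -170.0, 1.0], 0.59)]
jar [([766.0, 117.0, 1.0], 0.68), ([526.0, 67.0, 6.0], 0.54)]
tray [([569.0, 32.0, -3.0], 0.74)]
four_hole_a [([605.0, 85.0, 5.0], 0.64), ([542.0, -12.0, 1.0], 0.6)]
one_hole_a [([522.0, 70.0, 6.0], 0.75), ([619.0, 8.0, 4.0], 0.6)]
two_hole [([438.0, -240.0, 1.0], 0.83)]
short_four_hole [([573.0, 277.0, -3.0], 0.73), ([540.0, -13.0, 5.0], 0.7)]
jar 0.9959490299224854 0 0
rack 0.998412549495697 0 0
two 0.9977152943611145 0 0
short 0.9779714345932007 0 0
tray 0.5081828236579895 0 0
t 25.5 pos [520.4 268.7 178.1] w 87.8 jaw deg 57.6 tilt [-0.  0. -1.] delta m [-0.1107 -0.1701  0.0281] target [522.8  65.8]
```

View pics/sc9.png

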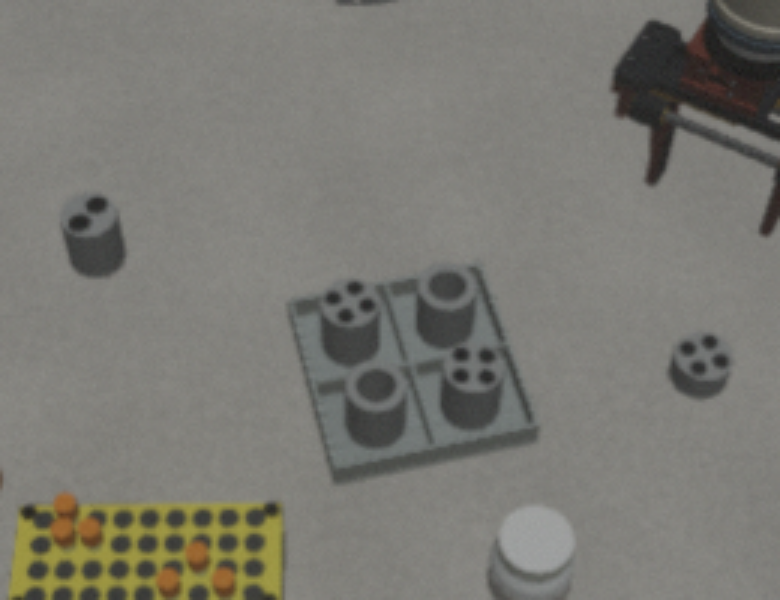

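View pics/top9.png

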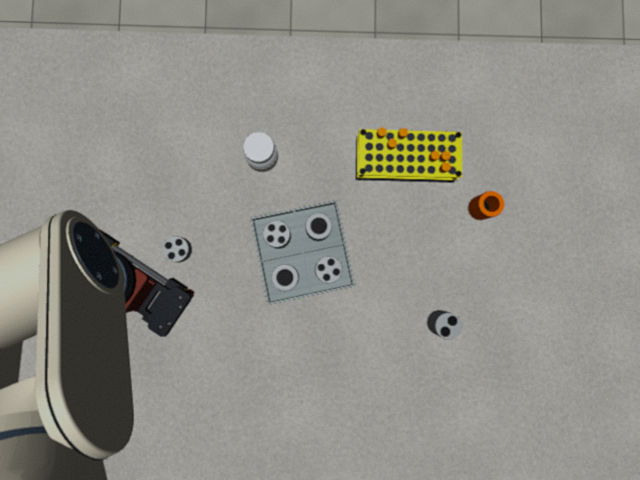

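Each compartment holds one upright insert. The four-holes are at (277,235) and (328,269), the one-holes at (318,227) and (285,277). The jar, rack, two-hole and short insert show no shift in the top view, and the gripper is clear. I hand in.

```bash
python3 -c "
from workcell import *
print(close_job())"
```

```text
the job is handed in; nothing more can be done
None
```

I loaded the tray and handed the job in at about 25.5 s of the 104 s allowed. The two full-height four-hole inserts stand on one diagonal of compartments and the two one-hole inserts on the other.

**Checks before handing in:**
- **Inserts in the tray:** both pictures show all four upright, one per compartment. The networks put them within about 7 mm of the compartment centres. I checked uprightness and standing on the floor only from the pictures and from the release heights.
- **Left alone:** template matching in the top picture gave 0 px of shift for the jar, rack, two-hole and short four-hole inserts. The orange look-alike was not touched.
- **Tray:** it was found at its first position to within about 4 mm.
- **Robot:** the arm and gripper were clear of everything. The wrist force read after each move was never above about 7 N.

**Checks that failed or disagreed:**
- Template matching on the tray scored only 0.51, because it was now loaded.
- The top-camera network also reported a "short four-hole" at (540, -13), which is the tall four-hole in the tray.
- The scene network reported a "jar" at (526, 67), which is a one-hole insert. The pictures contradict both of these reports.

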